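Slide the tall battery pack into its charging dock

ROBOT

A 6-joint arm with a two-finger parallel gripper is mounted at the origin on a cart in front of the work surface, level with it; the furniture and walls round the work are solid. World frame = base frame: x ahead of the robot, y to its left, z up, the work surface at z = 0. Lengths are in m, angles in degrees, forces in N, time in s.
With the tool pointing down it reaches from about 0.3 to 0.75 m from the base axis. Payload 8.5 kg.
Tool frame: the origin (TCP) lies at the very end of the fingers, on their centre line; the grasp point (between the pads) lies 19 mm behind it; z points along the fingers, y is the line along which they close (so a half turn about z gives the same grasp; the last joint's range is limited). The gripper opens to 85 mm and grips with 20 to 120 N. Pads are 22 mm wide; open, the fingers measure 114 mm over their backs; the gripper's body (76 mm by 85 mm) begins 54 mm behind the grasp point. The pads swing forward as they close: fully open they stand 13 mm farther back than shut.
Start: joints at [55.216, 21.807, 74.336, -0, 83.858, -12.336], TCP at [0.21, 0.508, 0.231] pointing down, gripper open.
Joint ranges: [-178.18, 178.18], [-50.72, 133.34], [12.68, 142.11], [-81.47, 261.47], [9.98, 163.14], [-165.26, 165.26]. Speed limits (degrees/s): [136.94, 136.94, 180, 180, 180, 180].

INTERFACE

Orientations are given as a 3x3 rotation matrix whose columns are the frame's x, y, z axes.
In Python, from rig import * gives the robot as it stands. The module is installed in compiled form; this text tells all that it offers.
- The arm moves only by the shell command python3 -m pendant 'ROWS' [OPENING] [FORCE]. ROWS is JSON, a list of rows, each a list of 2 entries, a list of its own where there are three numbers: the shift along the tool's x, y, z as a fraction of full scale, then the turn, a rotation vector about the tool's x, y, z as a fraction of full scale. A call has 1 to 8 rows; each row shifts and turns the commanded pose from where the row before left it, along the tool's axes as they then stand; what a row does not reach is not made up. Full scale, the value 1, is 40 mm for a shift and 5 degrees for a turn. A row lasts 1/8 s, in which the tool goes at most 62.5 mm and 10.7 degrees, less where a joint would pass 70% of its speed; a pose out of reach is approached as far as the arm can. A call with a number of a shift or a turn outside -1 to 1 is refused whole. A call with a gripper value outside its range is refused whole. OPENING is the opening, from 0 (shut) to 1 (fully open), set as the call begins (- or left out, the last holds). The fingers move at their own pace and stop on an object; FORCE is the grip in N (left out, the last holds). Time passes only in rows, so rows that do not move let the fingers close. It gives the time, the measured TCP pose, the force, the opening and the grip force at its end, in the units of the state.
- observe(): the state, without advancing time (a new reading comes with each control period).
- get_image(name): name is "scene" or "top"; returns a dict with "img" (400x640x3 uint8, blue, green, red), "range_z" (400x640 float32, m along the optical axis (not along the pixel's ray), 0 where there is no reading), "camera_matrix" (3x3 intrinsics, pixels), "eye" and "rotation" of the camera in the world. Camera axes: x right, y down, z forward; pixel columns grow to the right and rows downward; lengths in m; the calibration is good to about 2 mm. A picture is of the moment at which its call begins.
- close_job(): hands the job in; it is judged then, once.
Trained networks look in the newest picture that a camera, given by its name, has taken for a name from the list of things; names that differ only in an ending like _2 or _b are one class to them, and where a whole thing is asked for, a point or a joint stands for the part that bears it (a point fixed in the world has none). Each returns a list of dicts, best first, with "conf" (0 to 1); they miss things now and then, are a little off and sometimes report something else, mostly with a low value. They report only what shows in the picture. A call takes as long as a camera call.
- regions_of(camera, query): "mask" (400x640 bool, what is visible of it).
- landmark_of(camera, query): "point" ([x, y, z] in m, in world coordinates, good to about 4 mm: a listed point, or the origin of a listed thing).
The state is a dict: "time_s": time; "q": joint angles; "qvel": joint speeds; "joint_efforts": joint torques, N m; "position": TCP position; "tool_rot": TCP orientation; "ft_force": force on the tool from outside, world axes, zero at the start; "wrist_torque": the same for the moment, N m; "grip_width": finger opening in m; "gripper_force": force on a finger pad.
Only numpy, scipy, OpenCV 4.12 (cv2) and the standard library are available. Lean on these libraries where they do the work, as an engineer would, in place of code of your own. Each camera call takes 0.05 s, during which the arm holds its last target. There are 200 camera calls.

TASK

Push the tall battery pack along the bench into the charging dock, straight between the guide rails and fully home against the stop, keeping it upright on the bench: it is top-heavy, and must not be lifted or tipped. Then, with the pack home, press the round button on the dock down to start charging, and let go. Leave the other things on the bench alone.

Things in the scene. Friction and masses are not known exactly. Their poses are not given: they have to be found in the camera images.
- pack: Loose battery pack, 0.7 to 1 kg. Grey foot 125 mm long (its x), 120 wide, 28 tall; on its leading half (x 0 to +62 mm) a grey tower 110 wide, to 160 mm height, with a steel handle on top (to 187); the trailing half (x -62 to 0) is a bare ledge. Origin: middle of the foot's underside; x points to the tower side, which enters the dock first; z up. Pushed at the foot it slides; pushed on the tower it tips.
- pack_push (a point): Middle of the end face of the foot's ledge, the face to push on (fingers pointing down behind it, 5 to 25 mm above the bench, clear the tower): 62.5 mm behind the pack's origin, 14 mm above the bench; axes as the pack.
- dock: Fixed grey charging dock. Origin: on the bench, middle of its stop face; x is the direction in which the pack is pushed in. Charger block x 0 to 140 mm, 140 wide, 36 tall. Two aluminium rails, 20 tall, run from the stop to x = -60, 128 mm apart inside, then flare to about 163 at x = -100. With the pack home its origin is at x = -62.5, y = 0 here and its x is parallel to the dock's.
- dock_button (a joint): Pale round push button, 28 mm across, on top of the charger block; pressed straight down, 0 = up, 0.006 m = fully down, about 5 N, springs back.
- dock_button_top (a point): Centre of the button's top face, 100 mm beyond the stop face along the dock's x.
- beaker: Bystander, loose: clear beaker, 60 mm wide and 71 mm tall, at the back of the bench; origin at its underside
- dropper: Bystander, loose: brown dropper bottle, 35 mm across, 106 mm tall, behind the dock; origin at its underside
- marker: Bystander, loose: marker pen 128 mm long, lying to the left of the dock; origin at its underside
- tape_roll: Bystander, loose: roll of tape 82 mm across, 19 mm tall, lying at the right of the bench; origin at its underside
- reagent_bottle: Bystander, loose: white bottle 45x62x109 mm at the back of the bench; origin at its underside

How it is judged (in metres and radians):
On the way, in this order (a step that is already met when the one before it is completed fails the run):
1. the pack stands fully home in the dock (x of pack in the frame of dock above -0.0675 m and y of pack in the frame of dock between -0.008 and 0.008 m and angle between the x axis of pack and the x axis of dock, either way round below 0.07 rad and angle between pack's own z axis and vertical below 0.05 rad and height (world z) of pack below 0.006 m), for 0.2 s.
2. the button is pressed down with the pack home (all of step 1 and value of joint dock_button above 0.004 m), for 0.05 s.
At the end, for the whole second after the job is handed in: The pack stands upright on the bench (within 0.05 rad) and at rest between the rails, its leading face within 5 mm of the stop, centred within 8 mm and straight within 0.07 rad; the button has been pressed at least 4 mm while the pack was home and has come up again (all of step 1 and linear speed of pack below 0.01 m/s and value of joint dock_button below 0.002 m); the robot touches nothing.
It fails at once if the pack is tipped by more than 0.15 rad (angle between pack's own z axis and vertical above 0.15 rad).
It fails at once if the pack is lifted off the bench (height (world z) of pack above 0.012 m).
It fails at once if the button is pressed before the pack is home (value of joint dock_button above 0.003 m and x of pack in the frame of dock below -0.0695 m).
It fails at once if another thing on the bench is shifted by more than 25 mm (distance of any of beaker, dropper, marker, tape_roll, reagent_bottle from where it was at the start of the episode above 0.025 m).
It also fails if it takes over 48 s, if anything falls off the work surface, if the arm or the gripper's body presses on something with over 40 N, if the wrist force passes 120 N, or if a joint passes its speed limit or range.

## Working session

There is one attempt and no reset: what is moved stays moved. The work goes in short steps, Python scripts to look and compute and a shell command to move; the robot and the scene stay as the last step left them, time stands still between calls to the robot, and variables do not carry over. Pictures are saved under pics/ and viewed, at most 10 in all, crops included, and the job is handed in when it is done.

```bash
mkdir -p pics; cat > h.py <<'E'
from rig import *
import numpy as np, cv2
def pts(d,mask=None):
    z=d["range_z"]; K=np.array(d["camera_matrix"]); v,u=np.nonzero((z>0) if mask is None else (mask&(z>0)))
    zz=z[v,u]; c=np.stack([(u-K[0,2])/K[0,0]*zz,(v-K[1,2])/K[1,1]*zz,zz],1)
    return c@np.array(d["rotation"]).T+np.array(d["eye"])
E
python3 - <<'E'
from h import *
np.set_printoptions(precision=4,suppress=True)
o=observe(); print(o["position"],o["tool_rot"],o["time_s"])
for c in("scene","top"):
    d=get_image(c); cv2.imwrite(f"pics/{c}0.png",d["img"]); print(c,d["eye"])
    for q in("pack","pack_push","dock","dock_button_top","beaker","dropper","marker","tape_roll","reagent_bottle"):
        print(q,[(np.array(r["point"]).round(4),round(r["conf"],2)) for r in landmark_of(c,q)[:2]])
print(observe()["time_s"])
E
```

```text
[0.2098 0.5081 0.2307] [[-0.9242  0.3818 -0.0008]
 [ 0.3818  0.9242 -0.0012]
 [ 0.0003 -0.0014 -1.    ]] 0.0
scene [-0.7407  0.7718  0.7251]
pack [(array([ 0.4541, -0.1189,  0.0004]), 0.56)]
pack_push [(array([ 0.5001,  0.0841, -0.0001]), 0.3)]
dock [(array([ 0.4975,  0.0828, -0.0011]), 0.77)]
dock_button_top [(array([0.5076, 0.178 , 0.0588]), 0.36)]
beaker [(array([ 0.6672,  0.014 , -0.0018]), 0.68)]
dropper [(array([ 0.6089,  0.2623, -0.0055]), 0.74)]
marker [(array([ 0.4371,  0.4726, -0.0005]), 0.72)]
tape_roll [(array([ 0.4592, -0.1173, -0.0042]), 0.63)]
reagent_bottle [(array([ 0.7528, -0.0594,  0.0012]), 0.74), (array([0.6658, 0.0148, 0.0021]), 0.18)]
top [0.2968 0.056  1.3439]
pack [(array([ 0.4652, -0.121 ,  0.0028]), 0.86)]
pack_push [(array([ 0.459 , -0.1814,  0.012 ]), 0.67)]
dock [(array([0.5012, 0.0849, 0.0017]), 0.74)]
dock_button_top [(array([0.5095, 0.183 , 0.0601]), 0.6), (array([ 0.4578, -0.1812,  0.0106]), 0.36)]
beaker [(array([0.673 , 0.0169, 0.0003]), 0.49)]
dropper [(array([ 0.603 ,  0.2565, -0.0015]), 0.69), (array([0.5006, 0.0827, 0.0024]), 0.6)]
marker [(array([0.4412, 0.4704, 0.0003]), 0.5)]
tape_roll [(array([ 0.5409, -0.44  , -0.0037]), 0.78)]
reagent_bottle [(array([ 0.7541, -0.0575, -0.0006]), 0.7)]
1.0
```

View pics/top0.png

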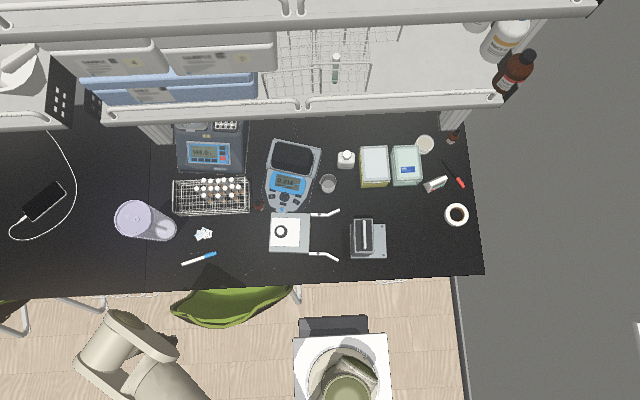

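View pics/scene0.png

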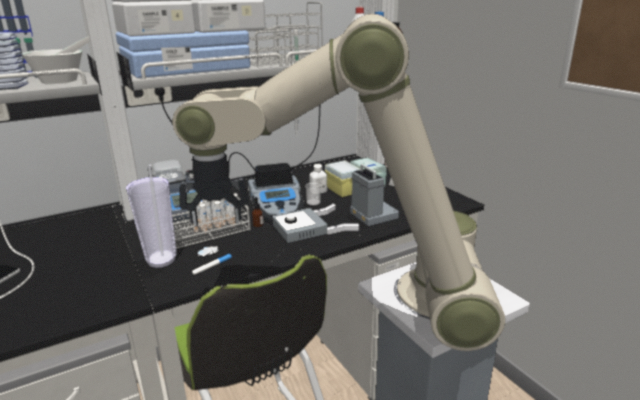

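```bash
python3 - <<'E'
from h import *
np.set_printoptions(precision=4,suppress=True)
d=get_image("top"); np.save("pics/top0.npy",pts(d))
P=pts(d)
def rect(n,lo,hi,xr,yr):
    m=(P[:,2]>lo)&(P[:,2]<hi)&(P[:,0]>xr[0])&(P[:,0]<xr[1])&(P[:,1]>yr[0])&(P[:,1]<yr[1])
    Q=P[m]; r=cv2.minAreaRect((Q[:,:2]*1000).astype(np.float32)); print(n,len(Q),r,Q[:,2].mean(),Q[:,:2].min(0),Q[:,:2].max(0))
rect("ledge",.02,.036,(.35,.56),(-.25,-.06))
rect("tower",.15,.17,(.35,.56),(-.25,0.0))
rect("handle",.172,.2,(.35,.56),(-.25,0.0))
rect("block",.03,.042,(.4,.62),(.06,.24))
rect("button",.046,.08,(.4,.62),(.12,.24))
rect("rails",.014,.025,(.4,.62),(-.05,.1))
rect("all",.008,.3,(.4,.62),(-.05,.1))
E
```

```text
ledge 468 ((461.3177795410156, -119.57146453857422), (123.22944641113281, 118.5213394165039), 87.48431396484375) 0.027934434469451576 [ 0.4017 -0.1834] [ 0.5232 -0.0606]
tower 593 ((464.2259216308594, -88.19031524658203), (62.91130447387695, 108.33683776855469), 87.31456756591797) 0.16037598907398345 [ 0.409  -0.1199] [ 0.5193 -0.0556]
handle 97 ((463.3924255371094, -88.2562255859375), (10.153451919555664, 87.44788360595703), 87.2361068725586) 0.1853602084439854 [ 0.4198 -0.0937] [ 0.5072 -0.0815]
block 1722 ((526.17138671875, 157.6745147705078), (160.10398864746094, 186.32066345214844), 89.56292724609375) 0.036741887439026705 [0.4325 0.0773] [0.6199 0.237 ]
button 171 ((538.6188354492188, 163.1664581298828), (74.304931640625, 165.19943237304688), 84.95418548583984) 0.05178970394115627 [0.4555 0.12  ] [0.62   0.2031]
rails 187 ((496.2593688964844, 35.01658248901367), (107.9063949584961, 183.0248565673828), 85.25572204589844) 0.01972805370964488 [ 0.4009 -0.0259] [0.5833 0.0946]
all 472 ((510.23040771484375, 43.79043197631836), (127.70503234863281, 209.41998291015625), 85.25572204589844) 0.02849045110540439 [ 0.4009 -0.0259] [0.6199 0.1   ]
```

The top view shows the pack at (366,238) and the dock at (290,232) with its button at (281,232). The rails are at (325,212) and (325,257). The push runs along about +y, and the marker, dropper and beaker are clear of it. Next I'll refine the dock axis.

```bash
python3 - <<'E'
import numpy as np,cv2
np.set_printoptions(precision=4,suppress=True)
P=np.load("pics/top0.npy")
def sel(lo,hi,xr,yr): return P[(P[:,2]>lo)&(P[:,2]<hi)&(P[:,0]>xr[0])&(P[:,0]<xr[1])&(P[:,1]>yr[0])&(P[:,1]<yr[1])]
b=sel(.03,.042,(.42,.592),(.07,.235)); print("block",cv2.minAreaRect((b[:,:2]*1000).astype(np.float32)),len(b))
u=sel(.043,.08,(.45,.56),(.13,.22)); print("button",u.mean(0),u[:,:2].min(0),u[:,:2].max(0),u[:,2].max())
for n,xr in(("near",(.40,.48)),("far",(.52,.60))):
    r=sel(.012,.025,xr,(-.04,.075)); 
    for y in np.arange(-.03,.08,.01):
        s=r[abs(r[:,1]-y)<.005]
        if len(s): print(n,round(y,3),s[:,0].min(),s[:,0].max())
for x in np.arange(.43,.60,.01):
    s=b[abs(b[:,0]-x)<.005]
    if len(s):print(round(x,2),s[:,1].min(),s[:,1].max())
E
```

```text
block ((515.4638061523438, 151.0575408935547), (141.14752197265625, 159.4150390625), 86.13642883300781) 1541
button [0.5072 0.1796 0.0515] [0.4518 0.133 ] [0.5558 0.2147] 0.06374049508564661
near -0.01 0.40092368676739665 0.4079726296201085
near 0.0 0.4011818664907088 0.4120211506302351
near 0.01 0.40898730201688027 0.4190641285509037
near 0.02 0.41237112567938505 0.426791418872025
near 0.03 0.4202274210972705 0.4311552538015717
near 0.04 0.42420361208757906 0.4317257617854233
near 0.05 0.42448214907433834 0.43200168204910006
near 0.06 0.4255473391929314 0.432108147455983
near 0.07 0.42589100440459154 0.43316407775056814
far -0.03 0.5767175417026149 0.5797797040112445
far -0.02 0.5714821791084941 0.5833136909937351
far -0.01 0.568201771700439 0.577834793573366
far 0.0 0.5638607344081656 0.5748774083963967
far 0.01 0.5600691974252954 0.5720527942095246
far 0.02 0.5581086657119694 0.5686508637412102
far 0.03 0.5585589889164854 0.5701394029046236
far 0.04 0.5613651753045394 0.5695581240662146
far 0.05 0.5629650263202193 0.5705764336266064
far 0.06 0.5629656097452707 0.5705352678427871
far 0.07 0.5628611997458202 0.5720862707474567
0.43 0.09057099865411221 0.13149857417615343
0.44 0.09005480721012729 0.2234887186803766
0.45 0.08957991785176805 0.22356989672325864
0.46 0.08585186726227467 0.2237816821859445
0.47 0.08519979681923463 0.22314300172052587
0.48 0.08471199695278987 0.22312991956914371
0.49 0.08410907312935638 0.2228449775825879
0.5 0.08370225208849208 0.22313847538697038
0.51 0.08335013263302585 0.2193277313805053
0.52 0.08281409833770276 0.21871042620878298
0.53 0.08228248099889734 0.2181730783987396
0.54 0.08182649322207196 0.2181237568857421
0.55 0.07776706151897977 0.21783855567701566
0.56 0.07732511265609088 0.21798421013746275
0.57 0.08070088732985378 0.2131743812921918
0.58 0.10091236992565733 0.21378682924365008
0.59 0.09373747633970722 0.21673089934734546
```

```bash
python3 -m pendant '[[[0,0,-0.25],[0,0,1]],[[0,0,-0.25],[0,0,1]],[[0,0,0],[0,0,1]],[[0,0,0],[0,0,1]],[[0,0,0],[0,0,1]],[[0,0,0],[0,0,1]],[[0,0,0],[0,0,1]]]' 0.5; python3 -m pendant '[[[0,0,0],[0,0,1]],[[0,0,0],[0,0,1]],[[0,0,0],[0,0,1]],[[0,0,0],[0,0,1]],[[0,0,0],[0,0,1]],[[0,0,0],[0,0,1]],[[0,0,0],[0,0,1]],[[0,0,0],[0,0,0]]]'
```

```text
time_s: 1.92
position: [0.21, 0.5083, 0.2513]
tool_rot: [[-0.536, 0.844, 0.0], [0.844, 0.536, -0.0], [-0.0, 0.0, -1.0]]
ft_force: [0.5, 0.8, -0.2]
grip_width: 0.0427
gripper_force: 0.0
time_s: 2.92
position: [0.21, 0.5083, 0.2513]
tool_rot: [[0.042, 0.999, -0.0], [0.999, -0.042, 0.0], [0.0, -0.0, -1.0]]
ft_force: [0.7, -0.2, -0.1]
grip_width: 0.0431
gripper_force: 0.0
```

```bash
R='x'; python3 -m pendant '[[[-1,0.385,0],[0,0,0]],[[-1,0.385,0],[0,0,0]],[[-1,0.385,0],[0,0,0]],[[-1,0.385,0],[0,0,0]],[[-1,0.385,0],[0,0,0]],[[-1,0.385,0],[0,0,0]],[[-1,0.385,0],[0,0,0]],[[-1,0.385,0],[0,0,0]]]'; python3 -m pendant '[[[-1,0.385,0],[0,0,0]],[[-1,0.385,0],[0,0,0]],[[-1,0.385,0],[0,0,0]],[[-1,0.385,0],[0,0,0]],[[-1,0.385,0],[0,0,0]],[[-1,0.385,0],[0,0,0]],[[-1,0.385,0],[0,0,0]],[[-1,0.385,0],[0,0,0]]]'
```

```text
time_s: 3.92
position: [0.3197, 0.1821, 0.2515]
tool_rot: [[0.04, 0.999, 0.001], [0.999, -0.04, 0.0], [0.0, 0.001, -1.0]]
ft_force: [0.5, -0.3, 0.4]
grip_width: 0.0421
gripper_force: 0.0
time_s: 4.92
position: [0.4291, -0.1431, 0.2514]
tool_rot: [[0.041, 0.999, 0.0], [0.999, -0.041, -0.0], [-0.0, 0.0, -1.0]]
ft_force: [0.0, 0.9, -0.0]
grip_width: 0.043
gripper_force: 0.0
```

```bash
python3 -m pendant '[[[-1,0.385,0],[0,0,0]],[[-1,0.385,0],[0,0,0]],[[0,0,0],[0,0,0]],[[0,0,0],[0,0,0]]]'
```

```text
time_s: 5.42
position: [0.4559, -0.2223, 0.2512]
tool_rot: [[0.042, 0.999, -0.0], [0.999, -0.042, 0.001], [0.001, -0.0, -1.0]]
ft_force: [0.1, 0.3, -0.6]
grip_width: 0.0427
gripper_force: 0.0
```

```bash
python3 -m pendant '[[[0,0,1],[0,0,0]],[[0,0,1],[0,0,0]],[[0,0,1],[0,0,0]],[[0,0,1],[0,0,0]],[[0,0,1],[0,0,0]],[[0,0,0.6],[0,0,0]],[[0,0,0.4],[0,0,0]],[[0,0,0],[0,0,0]]]'; python3 - <<'E'
from h import *
np.set_printoptions(precision=4,suppress=True)
d=get_image("top"); cv2.imwrite("pics/t1.png",cv2.resize(d["img"][170:300,230:430],None,fx=4,fy=4)); P=pts(d)
for n,lo,hi in(("ledge",.02,.034),("tower",.155,.167),("handle",.178,.195)):
    Q=P[(P[:,2]>lo)&(P[:,2]<hi)&(P[:,0]>.38)&(P[:,0]<.55)&(P[:,1]>-.2)&(P[:,1]<-.03)]
    print(n,len(Q),cv2.minAreaRect((Q[:,:2]*1000).astype(np.float32)))
for q in("pack","pack_push"):print(landmark_of("top",q)[:1])
E
```

```text
time_s: 6.42
position: [0.4558, -0.2217, 0.0111]
tool_rot: [[0.041, 0.999, -0.001], [0.999, -0.041, 0.001], [0.001, -0.001, -1.0]]
ft_force: [0.1, 0.0, 0.8]
grip_width: 0.0426
gripper_force: 0.0
ledge 128 ((497.565185546875, -160.2626190185547), (43.45344543457031, 42.82464599609375), 83.85955047607422)
tower 82 ((510.225341796875, -101.89694213867188), (56.4901008605957, 26.807680130004883), 50.87357711791992)
handle 11 ((502.1640625, -90.21171569824219), (6.873492240905762, 10.040257453918457), 83.36865234375)
[{'point': [0.4614, -0.1192, 0.0028], 'conf': 0.48}]
[{'point': [0.4581, -0.1796, 0.0102], 'conf': 0.69}]
```

View pics/t1.png

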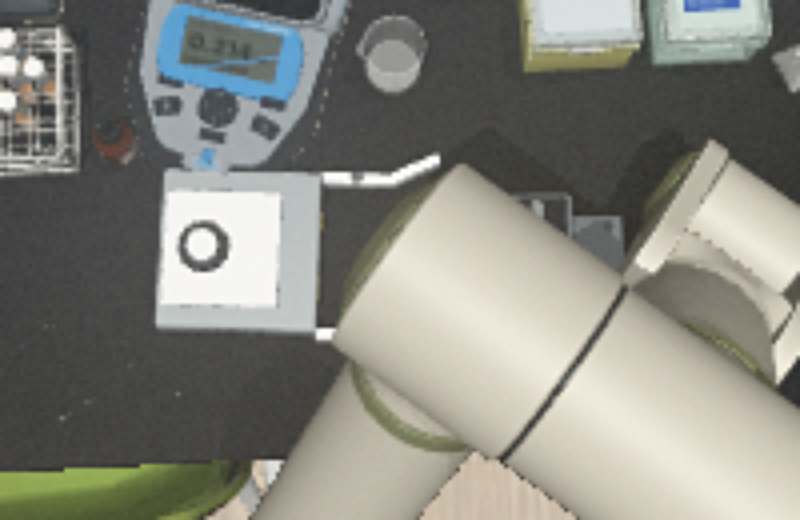

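```bash
python3 -m pendant '[[[0.3,0.05,0.1],[0,0,0]],[[0.25,0,0],[0,0,0]],[[0.1,0,0],[0,0,0]],[[0.1,0,0],[0,0,0]],[[0.1,0,0],[0,0,0]],[[0.1,0.02,0],[0,0,0]],[[0.1,0.02,0],[0,0,0.1]],[[0.1,0.02,0],[0,0,0.1]]]'; python3 -m pendant '[[[0.1,0.025,0],[0,0,0.1]],[[0.1,0.025,0],[0,0,0.1]],[[0.1,0.025,0],[0,0,0]],[[0.1,0.025,0],[0,0,0]]]';  python3 - <<'E'
from h import *
d=get_image("scene"); cv2.imwrite("pics/s1.png",cv2.resize(d["img"][150:250,250:450],None,fx=4,fy=4))
for c in("scene","top"):
  if c=="top": get_image(c)
  for q in("pack","pack_push"):print(c,landmark_of(c,q)[:1])
E
```

```text
time_s: 7.58
position: [0.4626, -0.1771, 0.0074]
tool_rot: [[0.061, 0.998, 0.0], [0.998, -0.061, -0.0], [-0.0, 0.0, -1.0]]
ft_force: [-1.2, -3.2, 0.7]
grip_width: 0.0428
gripper_force: 2.4
time_s: 8.07
position: [0.4678, -0.1613, 0.0074]
tool_rot: [[0.078, 0.997, -0.0], [0.997, -0.078, -0.0], [-0.0, -0.0, -1.0]]
ft_force: [-1.8, -5.5, 1.0]
grip_width: 0.0425
gripper_force: 2.4
scene [{'point': [0.4687, -0.0871, -0.0022], 'conf': 0.75}]
scene [{'point': [0.4662, -0.1486, 0.0143], 'conf': 0.59}]
top [{'point': [0.4724, -0.0873, 0.0013], 'conf': 0.82}]
top [{'point': [0.4659, -0.1517, 0.0111], 'conf': 0.84}]
```

View pics/s1.png

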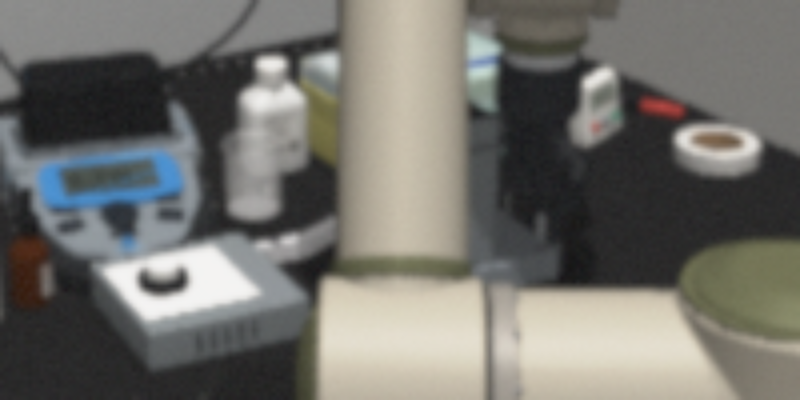

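```bash
python3 -m pendant '[[[0.12,0.035,0],[0,0,0]],[[0.12,0.035,0],[0,0,0]],[[0.12,0.035,0],[0,0,0]],[[0.12,0.035,0],[0,0,0]],[[0.12,0.035,0],[0,0,0]],[[0.12,0.035,0],[0,0,0]],[[0.12,0.035,0],[0,0,0]],[[0.12,0.035,0],[0,0,0]]]';  python3 - <<'E'
from h import *
for k in range(2):
 for c in("scene","top"):
  d=get_image(c)
  for q in("pack","pack_push","dock"):print(c,q,[np.round(r["point"],4) for r in landmark_of(c,q)[:1]])
 if c=="top": cv2.imwrite("pics/t2.png",cv2.resize(d["img"][170:300,230:430],None,fx=4,fy=4))
E
```

```text
time_s: 9.38
position: [0.482, -0.1237, 0.0073]
tool_rot: [[0.078, 0.997, 0.0], [0.997, -0.078, 0.0], [0.0, 0.0, -1.0]]
ft_force: [-1.1, -4.3, -2.2]
grip_width: 0.0426
gripper_force: 1.6
scene pack [array([ 0.6068,  0.2586, -0.0035])]
scene pack_push [array([ 0.4785, -0.1077,  0.0133])]
scene dock [array([ 0.499 ,  0.0833, -0.0023])]
top pack [array([ 0.4872, -0.0491,  0.0021])]
top pack_push [array([ 0.4806, -0.1115,  0.0111])]
top dock [array([0.6715, 0.0122, 0.0026])]
scene pack [array([ 0.4821, -0.049 , -0.0026])]
scene pack_push [array([ 0.4813, -0.112 ,  0.015 ])]
scene dock [array([ 0.4818, -0.0501, -0.    ])]
top pack [array([ 4.895e-01, -4.980e-02, -2.000e-04])]
top pack_push [array([ 0.4834, -0.1127,  0.0117])]
top dock [array([ 0.4827, -0.1133,  0.0086])]
```

View pics/t2.png

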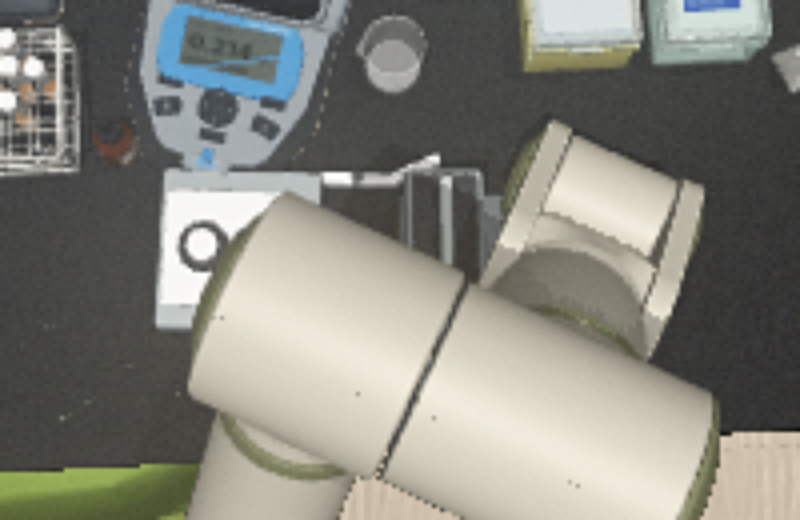

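The pack (crop ~(440,230)) has entered the flare and is close to centred, so I'll push straight now.

```bash
python3 -m pendant '[[[0.12,0.004,0],[0,0,0]],[[0.12,0.004,0],[0,0,0]],[[0.12,0.004,0],[0,0,0]],[[0.12,0.004,0],[0,0,0]]]'; python3 -m pendant '[[[0.12,0,0],[0,0,0]],[[0.12,0,0],[0,0,0]],[[0.12,0,0],[0,0,0]],[[0.12,0,0],[0,0,0]]]';  python3 - <<'E'
from h import *
for k in range(2):
 for c in("scene","top"):
  d=get_image(c)
  for q in("pack","pack_push"):print(c,q,[np.round(r["point"],4) for r in landmark_of(c,q)[:1]])
P=pts(d)
Q=P[(P[:,2]>.155)&(P[:,2]<.167)&(P[:,0]>.46)&(P[:,0]<.58)&(P[:,1]>-.08)&(P[:,1]<.1)]
for y in np.arange(-.03,.07,.008):
  s=Q[abs(Q[:,1]-y)<.004]
  if len(s):print(round(y,3),len(s),s[:,0].max())
E
```

```text
time_s: 10.68
position: [0.4842, -0.1046, 0.0074]
tool_rot: [[0.078, 0.997, 0.0], [0.997, -0.078, -0.0], [-0.0, 0.0, -1.0]]
ft_force: [-0.3, -4.9, -0.7]
grip_width: 0.0426
gripper_force: 2.0
time_s: 11.18
position: [0.4856, -0.0855, 0.0074]
tool_rot: [[0.078, 0.997, 0.0], [0.997, -0.078, -0.0], [-0.0, 0.0, -1.0]]
ft_force: [0.4, -3.2, -1.0]
grip_width: 0.0426
gripper_force: 2.0
scene pack [array([ 4.874e-01, -1.310e-02, -2.000e-04])]
scene pack_push []
top pack [array([ 0.4949, -0.0101,  0.002 ])]
top pack_push [array([ 0.4865, -0.072 ,  0.0138])]
scene pack [array([ 0.4873, -0.0118,  0.0015])]
scene pack_push []
top pack [array([ 0.4935, -0.0108,  0.002 ])]
top pack_push [array([ 0.489 , -0.0728,  0.0112])]
-0.014 22 0.5448068394244283
-0.006 68 0.5455799220465214
0.002 68 0.5456009328701223
0.01 55 0.5455443946661356
0.018 8 0.5459990412637354
0.026 64 0.5472861731093632
0.034 68 0.5468653120167646
0.042 62 0.5477093017715492
0.05 14 0.49298473604440385
```

```bash
python3 -m pendant '[[[0.12,0,0],[0,0,0]],[[0.12,0,0],[0,0,0]],[[0.12,0,0],[0,0,0]],[[0.12,0,0],[0,0,0]],[[0.12,0,0],[0,0,0]],[[0.06,0,0],[0,0,0]],[[0,0,0],[0,0,0]]]'; python3 -m pendant '[[[0.04,0,0],[0,0,0]],[[0.04,0,0],[0,0,0]]]'
```

```text
time_s: 12.65
position: [0.4874, -0.059, 0.0073]
tool_rot: [[0.077, 0.997, -0.0], [0.997, -0.077, 0.001], [0.001, -0.0, -1.0]]
ft_force: [0.1, 0.8, 0.3]
grip_width: 0.0426
gripper_force: 0.0
time_s: 12.9
position: [0.4878, -0.0564, 0.0073]
tool_rot: [[0.078, 0.997, -0.0], [0.997, -0.078, -0.0], [-0.0, -0.0, -1.0]]
ft_force: [-0.1, -3.5, -1.2]
grip_width: 0.0424
gripper_force: 2.0
```

```bash
python3 -m pendant '[[[0.03,0,0],[0,0,0]],[[0.03,0,0],[0,0,0]]]'; python3 -m pendant '[[[0.03,0,0],[0,0,0]],[[0.03,0,0],[0,0,0]]]'
```

```text
time_s: 13.15
position: [0.488, -0.0539, 0.0073]
tool_rot: [[0.078, 0.997, 0.0], [0.997, -0.078, -0.0], [-0.0, 0.0, -1.0]]
ft_force: [0.3, -3.8, -1.2]
grip_width: 0.0424
gripper_force: 2.0
time_s: 13.4
position: [0.4879, -0.0525, 0.0074]
tool_rot: [[0.077, 0.997, -0.001], [0.997, -0.077, -0.002], [-0.002, -0.0, -1.0]]
ft_force: [-5.5, -17.4, 0.1]
grip_width: 0.0424
gripper_force: 8.8
```

```bash
python3 -m pendant '[[[0.03,0,0],[0,0,0]],[[0.02,0,0],[0,0,0]],[[0,0,0],[0,0,0]]]'; python3 - <<'E'
from h import *
for k in range(2):
 for c in("scene","top"):
  d=get_image(c)
  for q in("pack","pack_push","dock_button_top"):print(c,q,[np.round(r["point"],4) for r in landmark_of(c,q)[:1]])
P=pts(d)
Q=P[(P[:,2]>.155)&(P[:,2]<.167)&(P[:,0]>.43)&(P[:,0]<.58)&(P[:,1]>-.03)&(P[:,1]<.12)]
print(len(Q),cv2.minAreaRect((Q[:,:2]*1000).astype(np.float32)),Q[:,1].max())
E
```

```text
time_s: 13.78
position: [0.4877, -0.0524, 0.0074]
tool_rot: [[0.077, 0.997, -0.001], [0.997, -0.077, -0.004], [-0.004, -0.001, -1.0]]
ft_force: [-7.9, -24.7, -0.3]
grip_width: 0.0426
gripper_force: 13.0
scene pack [array([ 0.4899,  0.0163, -0.0029])]
scene pack_push [array([0.5096, 0.181 , 0.0575])]
scene dock_button_top [array([0.5066, 0.1786, 0.0578])]
top pack [array([0.4959, 0.0225, 0.0015])]
top pack_push []
top dock_button_top [array([0.5073, 0.1846, 0.0577])]
scene pack [array([ 0.4888,  0.0181, -0.0022])]
scene pack_push []
scene dock_button_top [array([0.5051, 0.181 , 0.0552])]
top pack [array([0.4946, 0.0212, 0.0028])]
top pack_push []
top dock_button_top [array([0.508 , 0.1831, 0.0585])]
512 ((495.36590576171875, 50.78084945678711), (60.071990966796875, 105.92940521240234), 86.67035675048828) 0.08244404828165483
```

The pack is home: the force rose to 25 N with no further motion, at the expected place. I'll back off, lift, and take a clear look.

```bash
python3 -m pendant '[[[-0.2,0,0],[0,0,0]],[[-0.5,0,0],[0,0,0]],[[-0.5,0,0],[0,0,0]],[[0,0,-1],[0,0,0]],[[0,0,-1],[0,0,0]],[[0,0,-1],[0,0,0]],[[0,0,-1],[0,0,0]],[[0,0,-1],[0,0,0]]]'; python3 -m pendant '[[[0,0,-1],[0,0,0]],[[0,0,-0.3],[0,0,0]],[[0,0,0],[0,0,0]],[[0,0,0],[0,0,0]]]' 0; python3 - <<'E'
from h import *
for c in("scene","top"):
  d=get_image(c)
  for q in("pack","dock_button_top"):print(c,q,[np.round(r["point"],4) for r in landmark_of(c,q)[:1]])
  P=pts(d); B=P[(np.hypot(P[:,0]-.508,P[:,1]-.182)<.03)&(P[:,2]>.045)&(P[:,2]<.07)]
  print(c,"button",len(B),B.mean(0) if len(B) else 0,np.percentile(B[:,2],95) if len(B) else 0)
  m=np.zeros((400,640),bool)
cv2.imwrite("pics/t3.png",cv2.resize(d["img"][170:300,230:430],None,fx=4,fy=4))
Q=P[(P[:,2]>.155)&(P[:,2]<.167)&(P[:,0]>.43)&(P[:,0]<.58)&(P[:,1]>-.03)&(P[:,1]<.12)]
if len(Q)>20: print(len(Q),cv2.minAreaRect((Q[:,:2]*1000).astype(np.float32)),Q[:,1].max())
E
```

```text
time_s: 15.58
position: [0.4843, -0.0966, 0.2087]
tool_rot: [[0.077, 0.997, 0.0], [0.997, -0.077, 0.001], [0.001, -0.0, -1.0]]
ft_force: [1.5, -0.4, 1.0]
grip_width: 0.0426
gripper_force: 0.0
time_s: 16.08
position: [0.4841, -0.097, 0.2578]
tool_rot: [[0.077, 0.997, -0.003], [0.997, -0.077, 0.001], [0.001, -0.003, -1.0]]
ft_force: [0.1, -0.3, -0.2]
grip_width: -0.0001
gripper_force: 0.0
scene pack [array([4.896e-01, 1.950e-02, 3.000e-04])]
scene dock_button_top [array([0.507 , 0.1796, 0.058 ])]
scene button 73 [0.50064446 0.18962593 0.05118972] 0.05749717769701927
top pack [array([0.4962, 0.0219, 0.0023])]
top dock_button_top [array([0.5091, 0.1827, 0.0597])]
top button 116 [0.50754946 0.18100905 0.05251982] 0.06129050169270461
558 ((495.17108154296875, 50.69929504394531), (59.91926956176758, 106.02445220947266), 86.77391052246094) 0.08294028123629521
```

View pics/t3.png

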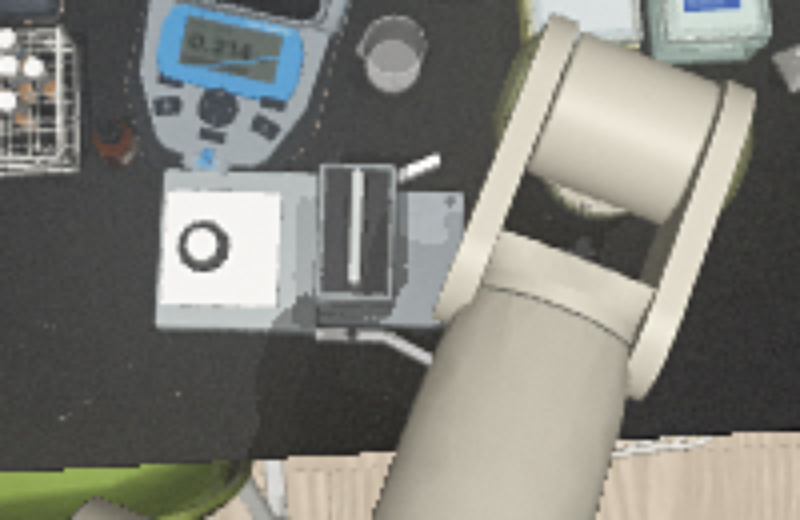

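```bash
python3 -m pendant '[[[1,0.01,0],[0,0,0]],[[1,0.01,0],[0,0,0]],[[1,0.01,0],[0,0,0]],[[1,0.01,0],[0,0,0]],[[1,0.01,0],[0,0,0]],[[1,0.01,0],[0,0,0]],[[1,0.01,0],[0,0,0]],[[0,0,0],[0,0,0]]]'; python3 -m pendant '[[[0,0,0],[0,0,0]],[[0,0,1],[0,0,0]],[[0,0,1],[0,0,0]],[[0,0,1],[0,0,0]],[[0,0,1],[0,0,0]],[[0,0,0.4],[0,0,0]],[[0,0,0],[0,0,0]]]'
```

```text
time_s: 17.38
position: [0.5089, 0.1836, 0.2589]
tool_rot: [[0.074, 0.997, -0.0], [0.997, -0.074, 0.0], [0.0, -0.0, -1.0]]
ft_force: [-0.3, 0.6, 0.9]
grip_width: -0.0002
gripper_force: 0.0
time_s: 18.25
position: [0.5088, 0.1805, 0.0826]
tool_rot: [[0.079, 0.997, -0.002], [0.997, -0.079, -0.0], [-0.001, -0.002, -1.0]]
ft_force: [0.2, -0.0, -0.2]
grip_width: -0.0004
gripper_force: 0.0
```

```bash
python3 -m pendant '[[[0,0,0.25],[0,0,0]],[[0,0,0.15],[0,0,0]],[[0,0,0.1],[0,0,0]],[[0,0,0],[0,0,0]]]'; python3 -m pendant '[[[0,0,0.05],[0,0,0]],[[0,0,0.05],[0,0,0]],[[0,0,0],[0,0,0]]]'
```

```text
time_s: 18.75
position: [0.509, 0.1816, 0.0632]
tool_rot: [[0.077, 0.997, -0.0], [0.997, -0.077, -0.0], [-0.0, -0.0, -1.0]]
ft_force: [-0.0, 0.5, 0.5]
grip_width: -0.0002
gripper_force: 0.0
time_s: 19.12
position: [0.509, 0.1816, 0.0592]
tool_rot: [[0.078, 0.997, -0.0], [0.997, -0.078, -0.0], [-0.0, -0.0, -1.0]]
ft_force: [0.4, -0.2, 0.6]
grip_width: -0.0003
gripper_force: 0.0
```

```bash
python3 -m pendant '[[[0,0,0.05],[0,0,0]],[[0,0,0.05],[0,0,0]],[[0,0,0],[0,0,0]]]'; python3 -m pendant '[[[0,0,0.05],[0,0,0]],[[0,0,0],[0,0,0]]]'
```

```text
time_s: 19.5
position: [0.5092, 0.1816, 0.0554]
tool_rot: [[0.078, 0.997, 0.0], [0.997, -0.078, 0.0], [0.0, 0.0, -1.0]]
ft_force: [-0.6, 0.3, 3.0]
grip_width: 0.0004
gripper_force: 1.4
time_s: 19.75
position: [0.5092, 0.1816, 0.0534]
tool_rot: [[0.078, 0.997, 0.0], [0.997, -0.078, 0.0], [0.0, 0.0, -1.0]]
ft_force: [-0.2, -0.6, 3.6]
grip_width: 0.0002
gripper_force: 2.0
```

```bash
python3 -m pendant '[[[0,0,0.05],[0,0,0]],[[0,0,0],[0,0,0]]]'; python3 -m pendant '[[[0,0,0.04],[0,0,0]],[[0,0,0],[0,0,0]]]'
```

```text
time_s: 20.0
position: [0.5093, 0.1816, 0.052]
tool_rot: [[0.077, 0.997, 0.001], [0.997, -0.077, 0.0], [0.0, 0.001, -1.0]]
ft_force: [-2.3, -0.6, 10.9]
grip_width: -0.0004
gripper_force: 5.1
time_s: 20.25
position: [0.5094, 0.1816, 0.0517]
tool_rot: [[0.077, 0.997, 0.002], [0.997, -0.077, 0.0], [0.0, 0.002, -1.0]]
ft_force: [-6.3, -1.6, 24.0]
grip_width: 0.0001
gripper_force: 11.9
```

The button gave about 3 to 4 N over its travel and then bottomed out hard. Now I'll let go and check.

```bash
python3 -m pendant '[[[0,0,-0.3],[0,0,0]],[[0,0,-1],[0,0,0]],[[0,0,-1],[0,0,0]],[[0,0,-1],[0,0,0]],[[0,0,-1],[0,0,0]],[[0,0,-1],[0,0,0]],[[-1,-1,0],[0,0,0]],[[-1,-1,0],[0,0,0]]]'; python3 -m pendant '[[[-1,-1,0],[0,0,0]],[[-1,0,0],[0,0,0]],[[-1,0,0],[0,0,0]],[[-1,0,0],[0,0,0]],[[-1,0,0],[0,0,0]],[[0,0,0],[0,0,0]],[[0,0,0],[0,0,0]]]'; python3 - <<'E'
from h import *
d=get_image("top"); P=pts(d)
B=P[(np.hypot(P[:,0]-.508,P[:,1]-.182)<.03)&(P[:,2]>.045)&(P[:,2]<.07)]
print("button",len(B),B.mean(0),np.percentile(B[:,2],95))
cv2.imwrite("pics/t4.png",cv2.resize(d["img"][170:300,230:430],None,fx=4,fy=4))
Q=P[(P[:,2]>.155)&(P[:,2]<.167)&(P[:,0]>.43)&(P[:,0]<.58)&(P[:,1]>-.03)&(P[:,1]<.12)]
if len(Q)>20: print(len(Q),cv2.minAreaRect((Q[:,:2]*1000).astype(np.float32)),Q[:,1].max())
print(observe()["ft_force"],observe()["time_s"])
E
```

```text
time_s: 21.25
position: [0.4218, 0.1073, 0.2614]
tool_rot: [[0.077, 0.997, -0.001], [0.997, -0.077, -0.0], [-0.0, -0.0, -1.0]]
ft_force: [-0.3, -0.6, 0.6]
grip_width: 0.0001
gripper_force: 0.0
time_s: 22.12
position: [0.3675, -0.0878, 0.2615]
tool_rot: [[0.078, 0.997, -0.001], [0.997, -0.078, 0.001], [0.001, -0.001, -1.0]]
ft_force: [-0.5, 0.3, 0.2]
grip_width: -0.0005
gripper_force: 0.0
button 114 [0.50773071 0.18139195 0.05286671] 0.06092482153283748
555 ((495.2660217285156, 50.75544738769531), (60.10295486450195, 105.85398864746094), 86.7938461303711) 0.08300049391246928
[-0.02419135 -0.65607233 -0.16556596] 22.175
```

View pics/t4.png

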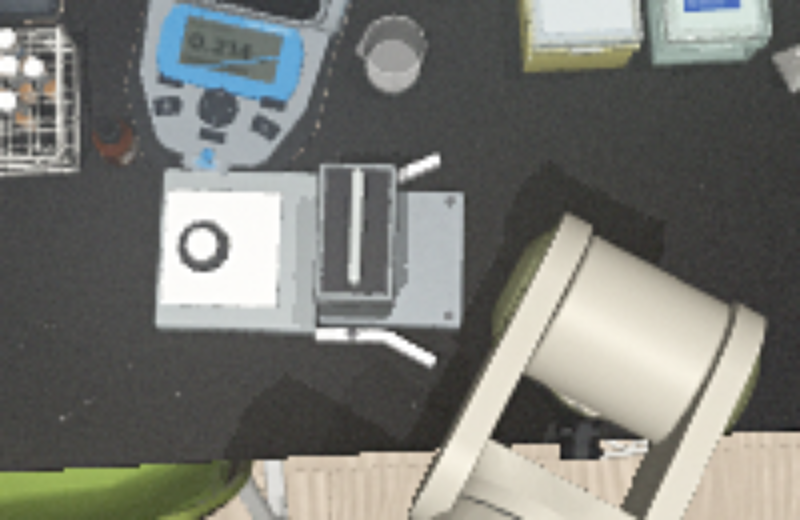

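The pack stands home against the stop between the rails, around crop (390,240). The button at (204,246) is up again and the arm is clear.

```bash
python3 -c "
from rig import *
print(close_job())"
```

```text
the job is handed in; nothing more can be done
None
```

The pack stands upright and home against the stop, the button was pressed to its end and has come back up, the arm is clear, and the job is handed in at about 22 s; no verdict was returned.

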